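# Shut and lock the tin cupboard

## Task

One of the three tins has been left standing half out of the doorway of the little worktop cupboard, in the way of its sliding door. Push that tin fully inside, keeping it upright, then slide the door shut against its jamb, and only then swing the catch on the roof a quarter turn, up to its stop, so that it points forward over the door and locks it. Leave all three tins standing inside the cupboard and leave the other things on the worktop where they are.

Things in the scene. Friction and masses are not known exactly. Their poses are not given: they have to be found in the camera images.
- cupboard: low fixed wooden cupboard, sizes in its frame (mm). Origin on the worktop, middle of the carcass front; x into the depth, y to the left, away from the jamb, z up. Outer sides y -190, +190, walls 12; back wall inside x 148; floor z 8, runs out as a ledge to x -40. Roof z 80 to 90, front edge x 30; rail, hangers to z 99. Fixed front y 0 to 178, x 0 to 12
- doorway (a point): middle of the doorway on the floor (z = 8 mm), in the carcass's front plane; the doorway is 178 mm wide (cupboard y -178 to 0 mm) and 72 mm high. The door runs in front of it, its inner face 8 mm before the carcass front, so a tin's centre must be beyond cupboard x = 30 mm to be clear of the door; there is room to x = 110 mm
- jamb (a point): middle of the jamb's stop face (cupboard y = -191 mm): an upright post 15 mm wide, z to 92 mm, at the right end (seen from the front) of the front ledge, which the door's right edge meets when shut. Note for the arm: a wall cabinet hangs 570 mm above the worktop, its front from about world x 730, y -10 to x 430, y 510 mm
- door (a joint): sliding door's travel in m: 0 = shut against the jamb, grows as it opens towards the cupboard's +y, at most 0.175. Stays where left; 2 to 5 N moves it. Panel 190 mm wide, 12 mm thick (cupboard x -20 to -8 mm), z 12 to 88 mm; shut, it covers y -190 to 0 mm. A pin on its top (8 mm across, to z = 122 mm) is then at y = -164 mm
- door_handle (a point): middle of the door's upright bar handle (about 10 mm thick, 60 mm long, z 24 to 84 mm), at mid-width of the panel (cupboard y = -95 mm when shut); the bar stands 35 mm in front of the panel
- catch (a joint): rotary catch on the roof, rad: 0 = unlocked, lever along the cupboard's +y; 1.571 = locked, lever along its -x, out over the shut door beside its pin. Turns anticlockwise from above about an upright axis at cupboard x 70, y -150 mm. Firm end stops at both; stays where it is left (friction 0.08 N m). Lever 18 mm wide, z 106 to 113 mm; about 1 N at the knob moves it
- catch_knob (a point): point on the axis of the catch's upright knob (round, 16 mm across, z 112 to 146 mm), 75 mm from the catch's pivot, at z = 131 mm
- tin_a_mid (a point): sealed round tin, 75 mm diameter, 66 mm high, 0.16 to 0.3 kg; the point is its centre, 33 mm above its underside, z up. All three tins are identical; which one stands in the doorway varies
- tin_b_mid (a point): sealed round tin, 75 mm diameter, 66 mm high, 0.16 to 0.3 kg; the point is its centre, 33 mm above its underside, z up. All three tins are identical; which one stands in the doorway varies
- tin_c_mid (a point): sealed round tin, 75 mm diameter, 66 mm high, 0.16 to 0.3 kg; the point is its centre, 33 mm above its underside, z up. All three tins are identical; which one stands in the doorway varies
- opener: bystander: bottle opener lying flat on the worktop before the cupboard, 174 x 41 x 20 mm; origin under its centre
- spice_jar: bystander: glass spice jar with dark cap, 41 mm across, 105 mm high; origin under its centre
- mug: bystander: white dotted mug, 82 x 114 x 91 mm; origin under its centre
- glass: bystander: drinking glass, 81 mm across, 93 mm high; origin under its centre
- mill: bystander: wooden pepper mill, 58 mm across, 170 mm high; origin under its centre
Mind the look-alikes: they are no part of the job. Leave any black or purple look-alike of the part that bears tin_c_mid alone.

How it is judged:
On the way, in this order (a step that is already met when the one before it is completed fails the run):
1. all three tins stand inside, clear of the door's path (x of tin_a_mid in the frame of cupboard between 0.03 and 0.125 m and y of tin_a_mid in the frame of cupboard between -0.16 and 0.16 m and z of each of tin_a_mid, tin_b_mid, tin_c_mid in the frame of cupboard below 0.055 m and angle between each of tin_a_mid, tin_b_mid, tin_c_mid's own z axis and vertical below 0.15 rad and x of tin_b_mid in the frame of cupboard between 0.03 and 0.125 m and y of tin_b_mid in the frame of cupboard between -0.16 and 0.16 m and x of tin_c_mid in the frame of cupboard between 0.03 and 0.125 m and y of tin_c_mid in the frame of cupboard between -0.16 and 0.16 m), for 0.2 s.
2. the door is shut against its jamb while the catch is still unlocked (value of joint door below 0.005 m and value of joint catch below 0.5 rad), for 0.2 s.
At the end, for the whole second after the job is handed in: the door is shut (within 5 mm of the jamb), the catch is locked (beyond 1.4 rad, that is against its stop within 10 degrees), and all three tins stand upright (within 0.15 rad) and still on the cupboard's floor, wholly behind the door (centre at least 30 mm behind the carcass front) (all of step 1 and value of joint door below 0.005 m and value of joint catch above 1.4 rad and linear speed of each of tin_a, tin_b, tin_c below 0.02 m/s); the robot touches nothing.
It fails at once if a tin is tipped over (more than 0.6 rad) (angle between any of tin_a_mid, tin_b_mid, tin_c_mid's own z axis and vertical above 0.6 rad).
It fails at once if a bystander (opener, spice jar, mug, glass, mill) is moved by more than 40 mm (distance of any of opener, spice_jar, mug, glass, mill from where it was at the start of the episode above 0.04 m).
It also fails if it takes over 61 s, if anything falls off the work surface, if the arm or the gripper's body presses on something with over 40 N, if the wrist force passes 120 N, or if a joint passes its speed limit or range.

## Robot

A 7-joint arm with a two-finger parallel gripper is mounted at the origin on a cart in front of the work surface, level with it; the furniture and walls round the work are solid. World frame = base frame: x ahead of the robot, y to its left, z up, the work surface at z = 0. Lengths are in m, angles in rad, forces in N, time in s.
With the tool pointing down it reaches from about 0.425 to 0.975 m from the base axis. Payload 16.7 kg.
Tool frame: the origin (TCP) lies between the finger pads; the fingertips stand 11 mm ahead of it and the grasp point (between the pads) lies 8 mm behind it; z points along the fingers, y is the line along which they close (so a half turn about z gives the same grasp; the last joint's range is limited). The gripper opens to 85 mm and grips with 20 to 120 N. Pads are 22 mm wide; open, the fingers measure 114 mm over their backs; the gripper's body (76 mm by 85 mm) begins 54 mm behind the grasp point. The pads swing forward as they close: fully open they stand 13 mm farther back than shut.
Start: joints at [-1.413, 0.426, 0.074, 1.606, -0.034, 1.111, -0.067], TCP at [0.205, 0.643, 0.242] pointing down, gripper open.
Joint ranges: [-2.85, 2.85], [-0.5, 2.14], [-1.23, 1.37], [0.21, 2.46], [-1.02, 4.16], [0.16, 2.05], [-2.73, 2.73]. Speed limits (rad/s): [1.89, 1.89, 2.39, 2.39, 3.01, 3.01, 3.01].

## Interface

Orientations are given as a unit quaternion [x, y, z, w].
In Python, from plant import * gives the robot as it stands.
- The arm moves only by the tool move_arm, never from a script. Its argument "rows" is text: rows parted by semicolons, each of 5 numbers parted by spaces: the gripper command: -1 is shut, 1 is fully open, values between are in proportion, then the shift along the world's x, y, z in m, then the turn about the world's z in degrees. A call has 1 to 20 rows; each row is the pose to reach, as a shift and turn from the pose commanded when the call began; what a row does not reach only later rows make up. A row lasts 1/10 s, in which the tool goes at most 50 mm and 8.59 degrees, less where a joint would pass 70% of its speed; a pose out of reach is approached as far as the arm can. A call with a gripper value outside its range is refused whole. The fingers move at their own pace and stop on an object; "squeeze" is the grip in N (left out, the last holds). Time passes only in rows, so rows that repeat a pose let the fingers close. It gives the time, the measured TCP pose, the force, the opening and the grip force at its end, in the units of the state.
- get_obs(): the state, without advancing time (a new reading comes with each control period).
- capture(name): name is "scene" or "top" or "wrist"; returns a dict with "frame" (400x640x3 uint8, red, green, blue), "depth" (400x640 float32, m along the optical axis (not along the pixel's ray), 0 where there is no reading), "K" (3x3 intrinsics, pixels), "k1" (the pictures are not rectified: a ray, as slopes to the right and down, at radius r is drawn at 1 + k1 r^2 times it, then the intrinsics apply), "R" (3x3) and "t" (3): a world point X has camera coordinates R X + t; the wrist camera has in their place "hand_eye" (4x4, takes a point from camera to tool coordinates, whose origin is the TCP and whose axes are the flange's). Camera axes: x right, y down, z forward; pixel columns grow to the right and rows downward; lengths in m; the calibration is good to about 2 mm. A picture is of the moment at which its call begins: read the wrist's pose just before it.
- close_job(): hands the job in; it is judged then, once.
The state is a dict: "time_s": time; "joint_positions": joint angles; "qd": joint speeds; "joint_torque": joint torques, N m; "eef_pos": TCP position; "eef_rot": TCP orientation; "ft_force": force on the tool from outside, world axes, zero at the start; "ft_torque": the same for the moment, N m; "finger_gap": finger opening in m; "grasp_force": force on a finger pad.
Only numpy, scipy, OpenCV 4.12 (cv2) and the standard library are available. Lean on these libraries where they do the work, as an engineer would, in place of code of your own. Each camera call takes 0.05 s, during which the arm holds its last target. There are 200 camera calls.

## Working session

There is one attempt and no reset: what is moved stays moved. The work goes in short steps, Python scripts to look and compute and a tool call to move; the robot and the scene stay as the last step left them, time stands still between calls to the robot, and variables do not carry over. Pictures are saved under pics/ and viewed, at most 10 in all, crops included, and the job is handed in when it is done.

Besides the shell and the picture viewer there is one more tool, called by a JSON object that holds its "method" and its "body", one argument or row to a line. move_arm: Moves the arm, as the interface text tells. Its arguments: {"type":"object","properties":{"rows":{"type":"string"},"squeeze":{"type":"number"}},"required":["rows"]}

```bash
mkdir -p pics; cat > h.py <<'E'
from plant import *
import numpy as np, cv2, pickle
def snap(n,f):
    c=capture(n); pickle.dump(c,open(f+'.pkl','wb')); cv2.imwrite('pics/'+f+'.png',c['frame'][:,:,::-1]); return c
def ld(f): return pickle.load(open(f+'.pkl','rb'))
def ray(c,u,v):
    K=c['K']; d=np.array([c['k1'],0,0,0,0],float)
    p=cv2.undistortPoints(np.array([[[u,v]]],float),K,d)[0,0]
    return np.array([p[0],p[1],1])
def onz(c,u,v,z):
    d=c['R'].T@ray(c,u,v); o=-c['R'].T@c['t']; return o+d*(z-o[2])/d[2]
def dep(c,u,v):
    r=ray(c,u,v)*c['depth'][int(v),int(u)]; return c['R'].T@(r-c['t'])
def proj(c,X):
    x=c['R']@X+c['t']; a,b=x[:2]/x[2]; s=1+c['k1']*(a*a+b*b); return c['K'][:2,:2]@[a*s,b*s]+c['K'][:2,2]
E
python3 - <<'E'
from h import *
a=snap('scene','s0'); b=snap('top','t0')
for c in(a,b): print(c['K'].round(1).tolist(),c['k1'],(-c['R'].T@c['t']).round(3),c['R'].round(2).tolist())
o=get_obs();print(o['time_s'],o['eef_pos'],o['eef_rot'],o['finger_gap'])
E
```

```text
[[409.8, 0.0, 311.6], [0.0, 409.8, 203.1], [0.0, 0.0, 1.0]] -0.04269845384828775 [-0.153 -0.598  0.943] [[0.53, -0.85, -0.0], [-0.6, -0.37, -0.71], [0.6, 0.38, -0.71]]
[[391.7, 0.0, 319.3], [0.0, 391.7, 203.8], [0.0, 0.0, 1.0]] -0.06616446616905222 [0.11  0.018 1.471] [[-0.36, -0.93, -0.0], [-0.88, 0.34, -0.33], [0.3, -0.11, -0.95]]
0.1 [0.20442369 0.64293485 0.2416642 ] [ 1.53316417e-01  9.88176980e-01 -5.75216055e-04 -4.16597681e-05] 0.08520436301801906
```

View pics/s0.png

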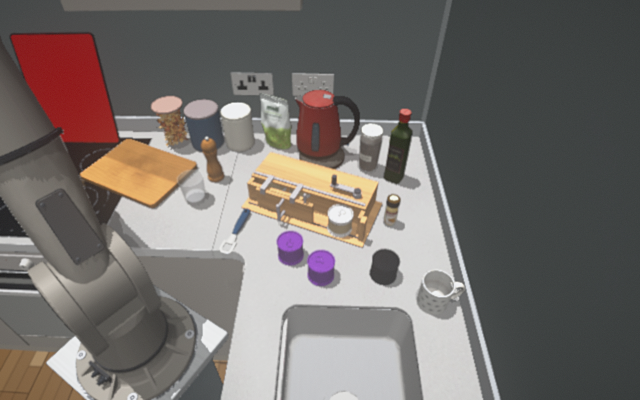

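View pics/t0.png

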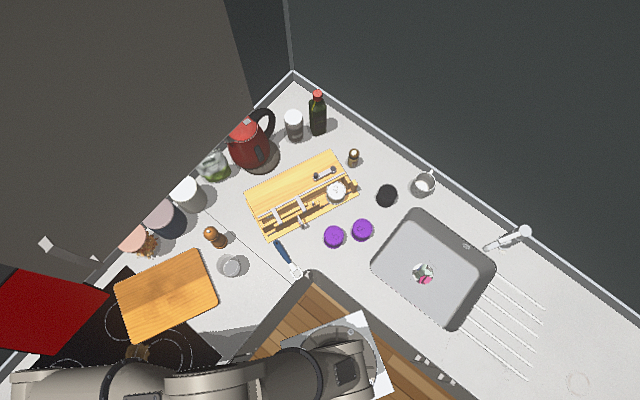

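The scene view shows a white tin half out of the doorway at (340,219), which is (336,190) in the top view. Candidates for it: white tin (340,219), purple tins (290,248) and (321,267), black tin (385,266). By the description it is the white one. The catch is near scene (345,186) and the door handle near (285,212). A close crop will check this.

```bash
python3 - <<'E'
from h import *
a=ld('s0')['frame'][145:250,230:400,::-1]; b=ld('t0')['frame'][140:250,230:370,::-1]
a=cv2.resize(a,(400*170//170*1+0,247)) if 0 else cv2.resize(a,None,fx=4.7,fy=4.7,interpolation=2)
cv2.imwrite('pics/c1.png',a)
cv2.imwrite('pics/c2.png',cv2.resize(b,None,fx=5.4,fy=5.4,interpolation=2))
E
```

```text
(no output)
```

View pics/c1.png

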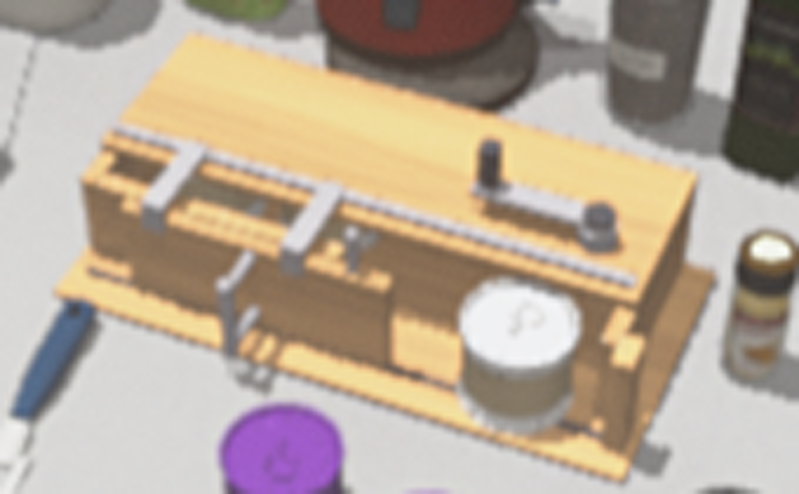

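View pics/c2.png

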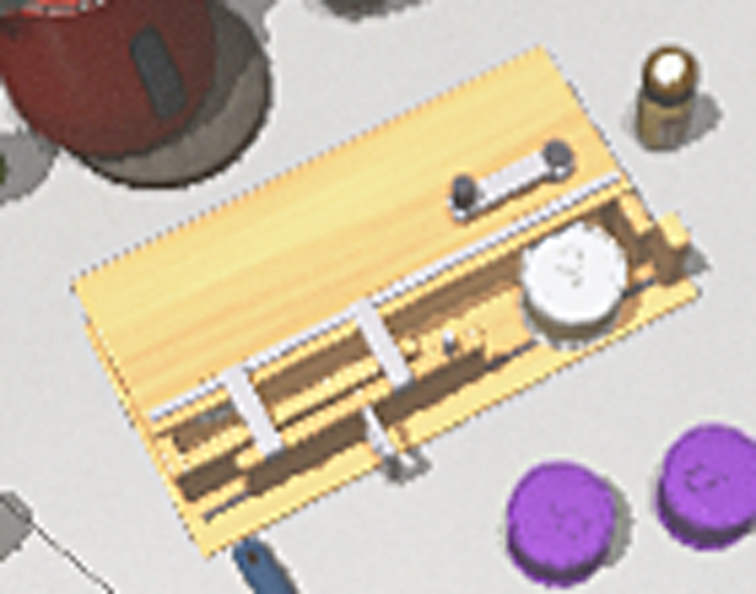

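The crops confirm the choice: the white tin is in the doorway, with the lever's knob left of its pivot. The door is open, with its pin at top-crop (450,342). Now the cupboard pose.

```bash
cat >> h.py <<'E'
def cup(O,th):
    e=np.array([np.cos(th),np.sin(th),0]); n=np.array([-np.sin(th),np.cos(th),0])
    return lambda x,y,z=0: np.array([O[0],O[1],0])+e*x+n*y+np.array([0,0,z])
E
python3 - <<'E'
from h import *
t=ld('t0'); s=ld('s0')
T=lambda u,v,z: onz(t,230+u/5.4,140+v/5.4,z)
S=lambda u,v,z: onz(s,230+u/4.7,145+v/4.7,z)
def show(n,p): print(n,p.round(4))
P={}
for n,f,u,v,z in [('TBL',T,72,287,.09),('TBR',T,543,45,.09),('TledgeL',T,205,557,.008),('TledgeR',T,698,290,.008),('Tknob',T,463,186,.146),('Tpin',T,450,338,.122),('Thandletop',T,372,412,.084),('Ttin',T,575,270,.074),
 ('SBL',S,195,37,.09),('SBR',S,697,178,.09),('SledgeL',S,58,292,.008),('SledgeR',S,625,480,.008),('Sknob',S,490,147,.146),('Spin',S,354,233,.122),('Stin',S,520,322,.074),('Shandle',S,224,287,.084)]:
    P[n]=f(u,v,z); show(n,P[n])
# fit
from scipy.optimize import least_squares
obs=[('TBL',160,190),('TBR',160,-190),('SBL',160,190),('SBR',160,-190),('Tknob',70,-75),('Sknob',70,-75)]
def res(q):
    c=cup(q[:2],q[2]); return np.concatenate([(c(x/1e3,y/1e3)-P[n])[:2] for n,x,y in obs])
a=P['TBL']-P['TBR']; th=np.arctan2(a[1],a[0])-np.pi/2
r=least_squares(res,[.6,.1,th]); print(r.x,np.degrees(r.x[2]),(r.fun*1e3).round(1))
c0=r.x
e=np.array([np.cos(c0[2]),np.sin(c0[2])]);n=np.array([-e[1],e[0]])
for k in P: d=P[k][:2]-c0[:2]; print(k,(d@e*1e3).round(1),(d@n*1e3).round(1))
np.save('cup.npy',c0)
for nm,b in [('jar',(352,157))]:
    print(nm,onz(t,*b,.1))
E
```

```text
TBL [0.6963 0.1039 0.09  ]
TBR [ 0.754  -0.2719  0.09  ]
TledgeL [0.502  0.0812 0.008 ]
TledgeR [ 0.5641 -0.3228  0.008 ]
Tknob [ 0.6477 -0.1704  0.146 ]
Tpin [ 0.5563 -0.1264  0.122 ]
Thandletop [ 0.5376 -0.0616  0.084 ]
Ttin [ 0.5885 -0.2319  0.074 ]
SBL [0.6974 0.0978 0.09  ]
SBR [ 0.751  -0.2713  0.09  ]
SledgeL [0.5034 0.0789 0.008 ]
SledgeR [ 0.5617 -0.3228  0.008 ]
Sknob [ 0.6492 -0.1703  0.146 ]
Spin [ 0.5596 -0.1263  0.122 ]
Stin [ 0.5888 -0.2295  0.074 ]
Shandle [ 0.5086 -0.0618  0.084 ]
[ 0.5669898  -0.10816633  0.14798695] 8.479027538973702 [ 1.  -0.6 -0.7 -0.5 -0.2  5.6  2.3 -1.2 -0.5 -1.6 -1.9 -1.7]
TBL 159.1 190.7
TBR 160.8 -189.6
TledgeL -36.3 196.9
TledgeR -34.5 -211.9
Tknob 70.7 -73.5
Tpin -13.2 -16.4
Thandletop -22.2 50.4
Ttin 3.0 -125.6
SBL 159.3 184.5
SBR 157.9 -188.5
SledgeL -35.3 194.4
SledgeR -36.9 -211.5
Sknob 72.1 -73.6
Spin -9.9 -16.9
Stin 3.7 -123.2
Shandle -51.0 54.5
jar [ 0.685152   -0.33373666  0.1       ]
```

```bash
python3 - <<'E'
from h import *
t=ld('t0');q=np.load('cup.npy');e=np.array([np.cos(q[2]),np.sin(q[2])]);n=np.array([-e[1],e[0]])
for k,u,v,z in [('purpleR',362,228,.066),('purpleL',334,235,.066),('black',386,193,.066),('jar',353.5,152,.105),('glass',230,262,.09),('mill',211,233,.17),('openerA',278,244,.02),('openerB',296,272,.02),('hangR1',360/5.4+230,305/5.4+140,.099),('hangR2',400/5.4+230,385/5.4+140,.099),('kettle',250,140,.2)]:
    p=onz(t,u,v,z)[:2]; d=p-q[:2]; print(k,p.round(3),(d@e*1e3).round(),(d@n*1e3).round())
E
```

```text
purpleR [ 0.417 -0.266] -172.0 -134.0
purpleL [ 0.429 -0.159] -144.0 -30.0
black [ 0.512 -0.406] -98.0 -287.0
jar [ 0.701 -0.346] 97.0 -255.0
glass [0.463 0.226] -54.0 346.0
mill [0.562 0.247] 48.0 352.0
openerA [0.482 0.046] -61.0 165.0
openerB [0.358 0.018] -188.0 156.0
hangR1 [ 0.609 -0.079] 45.0 22.0
hangR2 [ 0.544 -0.085] -19.0 26.0
kettle [0.839 0.013] 287.0 80.0
```

{"method": "move_arm", "body": {
  "rows": "-1 0.245 -0.39 0.02 10;-1 0.245 -0.39 0.02 10;-1 0.245 -0.39 0.02 10;-1 0.245 -0.39 0.02 10;-1 0.245 -0.39 0.02 10;-1 0.245 -0.39 0.02 10;-1 0.245 -0.39 0.02 10;-1 0.245 -0.39 0.02 10;-1 0.245 -0.39 0.02 10;-1 0.317 -0.883 0.02 26;-1 0.317 -0.883 0.02 26;-1 0.317 -0.883 0.02 26;-1 0.317 -0.883 0.02 26;-1 0.317 -0.883 0.02 26;-1 0.317 -0.883 0.02 26;-1 0.317 -0.883 0.02 26;-1 0.317 -0.883 0.02 26;-1 0.317 -0.883 0.02 26;-1 0.317 -0.883 0.02 26;-1 0.317 -0.883 0.02 26"
}}

```text
time_s: 2.1
eef_pos: [0.5208, -0.2446, 0.2623]
eef_rot: [-0.071, 0.997, -0.001, -0.0]
ft_force: [0.4, 1.2, 0.3]
finger_gap: -0.0002
grasp_force: 0.0
```

{"method": "move_arm", "body": {
  "rows": "-1 0 0.002 -0.05 0;-1 0 0.002 -0.1 0;-1 0 0.002 -0.15 0;-1 0 0.002 -0.19 0;-1 0 0.002 -0.21 0;-1 0 0.002 -0.21 0;-1 0.01 0.003 -0.21 0;-1 0.016 0.004 -0.21 0;-1 0.022 0.005 -0.21 0;-1 0.028 0.006 -0.21 0;-1 0.032 0.007 -0.21 0;-1 0.036 0.007 -0.21 0"
}}

```text
time_s: 3.3
eef_pos: [0.5579, -0.2325, 0.0526]
eef_rot: [-0.073, 0.997, -0.0, 0.0]
ft_force: [-1.0, -0.7, 0.9]
finger_gap: 0.0
grasp_force: 0.8
```

{"method": "move_arm", "body": {
  "rows": "-1 0.003 0 0 0;-1 0.006 0.001 0 0;-1 0.009 0.001 0 0;-1 0.012 0.002 0 0;-1 0.015 0.002 0 0;-1 0.018 0.003 0 0;-1 0.021 0.003 0 0;-1 0.024 0.004 0 0;-1 0.027 0.004 0 0;-1 0.03 0.005 0 0;-1 0.03 0.005 0 0"
}}

```text
time_s: 4.4
eef_pos: [0.5881, -0.2274, 0.0522]
eef_rot: [-0.073, 0.997, -0.0, 0.0]
ft_force: [-0.4, 0.6, 0.4]
finger_gap: -0.0003
grasp_force: 0.0
```

```bash
python3 - <<'E'
from h import *
a=snap('scene','s1')
o=get_obs();print(o['ft_force'],o['eef_pos'])
cv2.imwrite('pics/c3.png',cv2.resize(a['frame'][145:250,230:400,::-1],None,fx=4.7,fy=4.7,interpolation=2))
E
```

```text
[0.36572651 0.3917243  0.39272422] [ 0.58781428 -0.22755854  0.05226854]
```

View pics/c3.png

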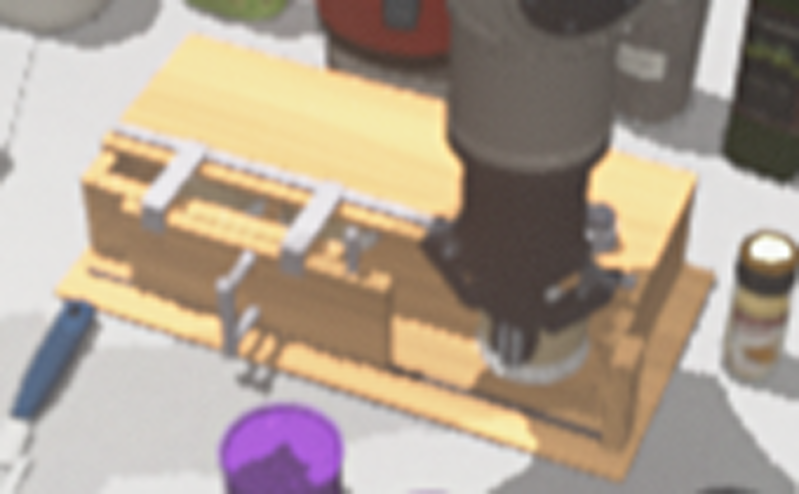

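The tin stands fully in the doorway at cupboard x≈51, upright, with fingers at crop (510,340). Next: back out, lift, and come down left of the door handle.

{"method": "move_arm", "body": {
  "rows": "-1 -0.02 -0.003 0 0;-1 -0.062 -0.009 0 0;-1 -0.062 -0.009 0.02 0;-1 -0.062 -0.009 0.07 0;-1 -0.062 -0.009 0.11 0;-1 -0.062 -0.009 0.11 0;-1 -0.089 0.203 0.11 0;-1 -0.089 0.203 0.11 0;-1 -0.089 0.203 0.11 0;-1 -0.089 0.203 0.11 0;-1 -0.089 0.203 0.11 0;-1 -0.089 0.203 0.11 0"
}}

```text
time_s: 5.65
eef_pos: [0.4983, -0.022, 0.1622]
eef_rot: [-0.075, 0.997, 0.0, 0.0]
ft_force: [0.2, 0.3, -0.0]
finger_gap: 0.0001
grasp_force: 0.0
```

```bash
python3 - <<'E'
from h import *
a=snap('scene','s2');b=snap('top','t2')
o=get_obs();print(o['ft_force'],o['eef_pos'])
x=cv2.resize(a['frame'][145:250,230:400,::-1],(640,395),interpolation=2)
cv2.imwrite('pics/c4.png',x)
E
```

```text
[ 0.83492915 -0.39277066  0.12798568] [ 0.49855498 -0.02502705  0.16233388]
```

View pics/c4.png

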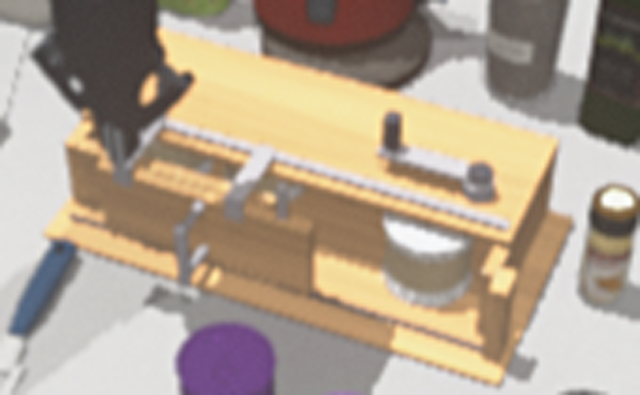

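The tin now stands inside (430,255 in the crop), and the gripper is left of the handle. Descending and pushing the handle towards the jamb.

{"method": "move_arm", "body": {
  "rows": "-1 0 0 -0.04 0;-1 0 0 -0.08 0;-1 0 0 -0.11 0;-1 0 0 -0.11 0;-1 0.001 -0.01 -0.11 0;-1 0.003 -0.018 -0.11 0;-1 0.004 -0.026 -0.11 0;-1 0.005 -0.034 -0.11 0;-1 0.007 -0.044 -0.11 0;-1 0.008 -0.054 -0.11 0;-1 0.01 -0.064 -0.11 0;-1 0.011 -0.074 -0.11 0;-1 0.012 -0.084 -0.11 0;-1 0.014 -0.094 -0.11 0;-1 0.015 -0.104 -0.11 0;-1 0.017 -0.114 -0.11 0;-1 0.018 -0.124 -0.11 0;-1 0.02 -0.132 -0.11 0;-1 0.021 -0.138 -0.11 0;-1 0.021 -0.142 -0.11 0"
}}

```text
time_s: 7.75
eef_pos: [0.5205, -0.1681, 0.0536]
eef_rot: [-0.073, 0.997, -0.0, 0.001]
ft_force: [3.8, 2.4, 9.0]
finger_gap: 0.0002
grasp_force: 3.0
```

```bash
python3 - <<'E'
from h import *
a=snap('scene','s3');b=snap('top','t3')
o=get_obs();print(o['ft_force'],o['eef_pos'])
cv2.imwrite('pics/c5.png',cv2.resize(a['frame'][145:250,230:400,::-1],(640,395),interpolation=2))
E
```

```text
[0.84964586 1.61189116 5.15144639] [ 0.52044564 -0.16829282  0.05361735]
```

View pics/c5.png

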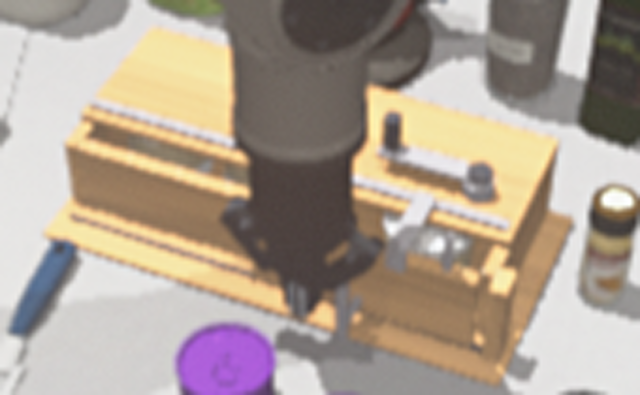

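The door is nearly shut, with a small gap at the jamb (crop ~480,330). I'll go on slowly until contact.

{"method": "move_arm", "body": {
  "rows": "-1 0.001 -0.005 0 0;-1 0.001 -0.01 0 0;-1 0.002 -0.014 0 0;-1 0.003 -0.017 0 0;-1 0.003 -0.019 0 0"
}}

```text
time_s: 8.35
eef_pos: [0.5222, -0.1793, 0.0529]
eef_rot: [-0.075, 0.997, 0.005, -0.001]
ft_force: [-13.3, 57.1, 42.3]
finger_gap: -0.0004
grasp_force: 25.5
```

{"method": "move_arm", "body": {
  "rows": "-1 0 -0.002 0 0;-1 0 -0.003 0 0;-1 0.001 -0.004 0 0"
}}

```text
time_s: 8.65
eef_pos: [0.5225, -0.1795, 0.0527]
eef_rot: [-0.077, 0.997, 0.007, -0.002]
ft_force: [-22.9, 73.8, 50.6]
finger_gap: 0.0001
grasp_force: 35.3
```

{"method": "move_arm", "body": {
  "rows": "-1 -0.001 0.015 0 0;-1 -0.005 0.035 0 0;-1 -0.006 0.045 0 0;-1 -0.006 0.045 0.05 0;-1 -0.006 0.045 0.1 0;-1 -0.006 0.045 0.15 0;-1 -0.05 0.09 0.17 0;-1 -0.05 0.09 0.17 0;-1 -0.05 0.09 0.17 0"
}}

```text
time_s: 9.55
eef_pos: [0.4727, -0.0989, 0.2235]
eef_rot: [-0.074, 0.997, 0.001, 0.001]
ft_force: [0.1, 0.7, -1.3]
finger_gap: 0.0006
grasp_force: 0.0
```

```bash
python3 - <<'E'
from h import *
a=snap('scene','s4');b=snap('top','t4')
o=get_obs();print(o['time_s'],o['ft_force'],o['eef_pos'])
x=cv2.resize(a['frame'][145:250,230:400,::-1],(486,300),interpolation=2);y=cv2.resize(b['frame'][140:250,230:370,::-1],(382,300),interpolation=2)
cv2.imwrite('pics/c6.png',np.vstack([np.pad(x,((0,0),(0,0),(0,0))),np.pad(y,((0,0),(0,104),(0,0)))]))
q=np.load('cup.npy');c=cup(q[:2],q[2])
for n,p in [('knob',(.07,-.075,.146)),('pin@0',(-.014,-.164,.122)),('pin@10mm',(-.014,-.154,.122))]:
  print(n,c(*p).round(4),(proj(a,c(*p))-[230,145])*2.86,(proj(b,c(*p))-[230,140])*2.73+[0,300])
E
```

```text
9.65 [0.04269334 0.54327273 0.47299649] [ 0.47370979 -0.10020629  0.2226711 ]
knob [ 0.6473 -0.172   0.146 ] [298.70414723  91.05947267] [235.29587626 393.93879363]
pin@0 [ 0.5773 -0.2724  0.122 ] [351.52977933 186.14401777] [322.85425859 421.07473391]
pin@10mm [ 0.5758 -0.2625  0.122 ] [341.85352947 183.20737705] [316.5137309  424.42790681]
```

View pics/c6.png

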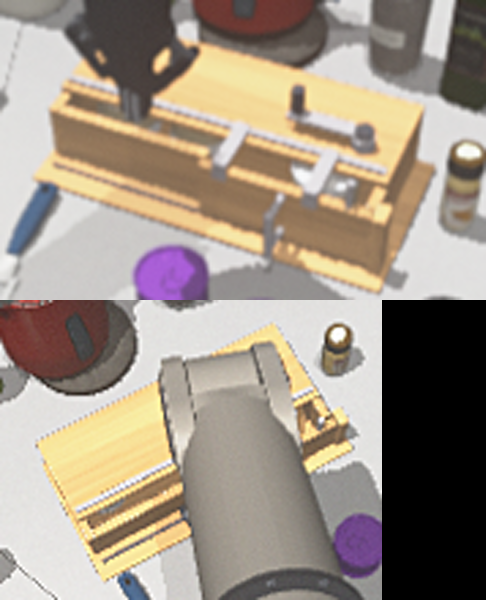

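The door is shut: the pin sits at (351,187), matching its predicted shut position. Next, hover over the catch knob with the fingers part open.

{"method": "move_arm", "body": {
  "rows": "0 0.05 -0.02 0.01 0;0 0.1 -0.04 0.01 0;0 0.14 -0.058 0 0;0 0.174 -0.071 0 0;0 0.174 -0.071 0 0;0 0.174 -0.071 0 0;0 0.174 -0.071 0 0"
}}

```text
time_s: 10.35
eef_pos: [0.6468, -0.1715, 0.2217]
eef_rot: [-0.072, 0.997, -0.0, -0.001]
ft_force: [-0.3, -0.4, -0.1]
finger_gap: 0.0424
grasp_force: 0.0
```

```bash
python3 - <<'E'
from h import *
from scipy.spatial.transform import Rotation as Ro
o=get_obs(); w=snap('wrist','w5')
R=Ro.from_quat(o['eef_rot']).as_matrix(); H=w['hand_eye']
Rc=R@H[:3,:3]; tc=np.array(o['eef_pos'])+R@H[:3,3]
w['R']=Rc.T; w['t']=-Rc.T@tc; pickle.dump(w,open('w5.pkl','wb'))
q=np.load('cup.npy');c=cup(q[:2],q[2])
print(o['time_s'],o['eef_pos'],o['finger_gap'],proj(w,c(.07,-.075,.146)),proj(w,c(.07,-.15,.12)),proj(w,c(-.014,-.164,.122)))
E
```

```text
10.35 [ 0.64678139 -0.17151648  0.22166502] 0.042383734436818137 [316.93329389 213.3409527 ] [209.85539765 201.89093235] [177.07689144  76.53100973]
```

View pics/w5.png

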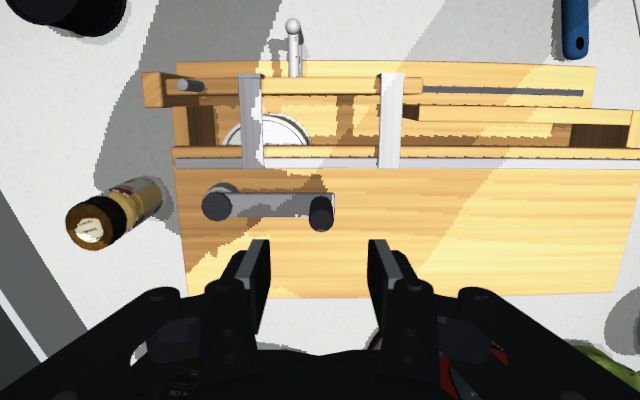

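The wrist view shows the knob top at (321,219), the pivot at (216,206) and the pin top at (182,84).

```bash
python3 - <<'E'
from h import *
w=ld('w5');q=np.load('cup.npy');e=np.array([np.cos(q[2]),np.sin(q[2])]);n=np.array([-e[1],e[0]])
for k,u,v,z in [('knob',321,219,.146),('pivot',216,206,.12),('pin',182,84,.122)]:
    p=onz(w,u,v,z)[:2];d=p-q[:2];print(k,p.round(4),(d@e*1e3).round(1),(d@n*1e3).round(1))
E
```

```text
knob [ 0.6506 -0.169 ] 73.7 -72.5
pivot [ 0.6607 -0.2417] 73.0 -145.9
pin [ 0.5815 -0.269 ] -9.3 -161.2
```

{"method": "move_arm", "body": {
  "rows": "0 0.003 0.002 -0.02 0;0 0.003 0.002 -0.05 0;0 0.003 0.002 -0.075 0;0 0.003 0.002 -0.083 0;0 0.003 0.002 -0.083 0;-1 0.003 0.002 -0.083 0;-1 0.003 0.002 -0.083 0;-1 0.003 0.002 -0.083 0;-1 0.003 0.002 -0.083 0",
  "squeeze": 20
}}

```text
time_s: 11.3
eef_pos: [0.6512, -0.1693, 0.1408]
eef_rot: [-0.073, 0.997, -0.0, 0.001]
ft_force: [-1.8, -1.6, 8.6]
finger_gap: 0.0149
grasp_force: 21.5
```

{"method": "move_arm", "body": {
  "rows": "-1 -0.006 -0.001 0 0;-1 -0.0127 -0.003 0 0;-1 -0.019 -0.0055 0 0;-1 -0.0247 -0.0083 0 0;-1 -0.0303 -0.0115 0 0;-1 -0.0356 -0.0155 0 0;-1 -0.0405 -0.0198 0 0;-1 -0.0451 -0.0244 0 0;-1 -0.0492 -0.0295 0 0;-1 -0.0529 -0.035 0 0"
}}

```text
time_s: 12.3
eef_pos: [0.5967, -0.2014, 0.14]
eef_rot: [-0.074, 0.997, 0.002, -0.001]
ft_force: [-15.7, 16.0, 14.8]
finger_gap: 0.0147
grasp_force: 23.1
```

{"method": "move_arm", "body": {
  "rows": "-1 -0.003 -0.0057 0 0;-1 -0.0059 -0.0117 0 0;-1 -0.0079 -0.018 0 0;-1 -0.0095 -0.0242 0 0;-1 -0.0105 -0.0307 0 0;-1 -0.0111 -0.0372 0 0;-1 -0.011 -0.044 0 0;-1 -0.0103 -0.05 0 0;-1 -0.01 -0.052 0 0;-1 -0.01 -0.052 0 0"
}}

```text
time_s: 13.3
eef_pos: [0.5875, -0.255, 0.1395]
eef_rot: [-0.073, 0.997, 0.001, -0.0]
ft_force: [-6.2, 10.5, 11.0]
finger_gap: 0.0148
grasp_force: 23.0
```

{"method": "move_arm", "body": {
  "rows": "-1 0 -0.002 0 0;-1 0 -0.002 0 0;-0.3 0 -0.002 0 0;0 0 -0.002 0 0;0 0 -0.002 0.02 0;0 0 -0.002 0.07 0;0 -0.03 0.03 0.12 0;0 -0.07 0.1 0.15 0;0 -0.07 0.15 0.15 0;0 -0.07 0.2 0.15 0;0 -0.07 0.25 0.15 0;0 -0.07 0.25 0.15 0;0 -0.07 0.25 0.15 0"
}}

```text
time_s: 14.6
eef_pos: [0.5177, -0.0003, 0.2896]
eef_rot: [-0.076, 0.997, 0.001, 0.0]
ft_force: [0.2, -0.8, -0.9]
finger_gap: 0.0427
grasp_force: 0.0
```

```bash
python3 - <<'E'
from h import *
a=snap('scene','s6');b=snap('top','t6')
o=get_obs();print(o['time_s'],o['ft_force'],o['eef_pos'])
x=cv2.resize(a['frame'][145:250,230:400,::-1],(486,300),interpolation=2);y=cv2.resize(b['frame'][140:250,230:370,::-1],(382,300),interpolation=2)
cv2.imwrite('pics/c7.png',np.vstack([x,np.pad(y,((0,0),(0,104),(0,0)))]))
q=np.load('cup.npy');c=cup(q[:2],q[2])
for p in [(-.003,-.148,.146),(-.01,-.162,.122)]: print((proj(a,c(*p))-[230,145])*2.86,(proj(b,c(*p))-[230,140])*2.73+[0,300])
E
```

```text
14.7 [ 0.22919109 -0.56812108 -0.74446675] [ 0.51781372 -0.00541059  0.28946028]
[341.44061771 156.70497166] [309.58830677 413.16877909]
[350.97033598 182.85175606] [320.08562157 419.35759534]
```

View pics/c7.png

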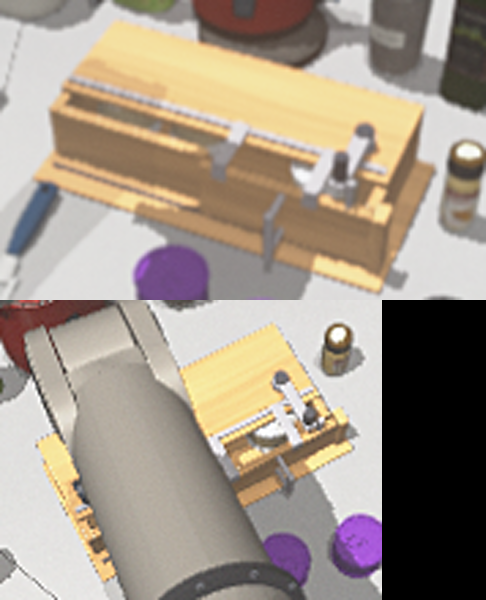

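The knob top is at (341,155), which matches the locked position. The door is shut, the tin is inside, and the arm is clear.

```bash
python3 -c "
from plant import *
print(close_job())"
```

```text
the job is handed in; nothing more can be done
None
```

The job is handed in, but no verdict came back: in the last pictures the white tin stands upright inside, the door is shut against its jamb, the catch points forward over it, and the arm is clear; the two inner tins were never in view, I did not re-measure the bystanders, and the wrist force reached about 92 N as the door met its stop (limit 120 N).

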